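# Refit a stock-trolley wheel on its sprung axle

## Task

Refit the trolley wheel on the bare axle of the green bracket: thread on the aluminium spacer first, then the wheel with the blue hub, then the red end cap, and press the cap in gently until the yellow sprung catch clicks up in front of it, so that the stack stays locked under spring pressure when you let go. Feel for the click and the stop rather than ramming it: parts pushed against the axle with more than 25 N damage it. Leave the old green-hubbed wheel and everything else on the bench where they are.

Things in the scene. Friction and masses are not known exactly. Their poses are not given: they have to be found in the camera images.
- stand: Axle bracket, fixed: plywood foot 110 x 120 x 10 mm, green steel upright 50 mm wide, 165 mm high. Origin on the bench under the upright's axle-side face; z up. The 12 mm steel axle sticks out along -y, centre line at x = 0, z = 140 mm. The axle unit (collar, catch, tip) is clamped d = 0 to 26 mm farther out than the three points below say; d differs each time and is NOT measured.
- collar_mark (a point): On the axle line, 45 mm out from the bracket (frame as the bracket's): free face of the brass sprung collar (27 mm diameter) if d were 0. It pushes outwards with 3 N, plus 0.7 N per mm pressed in, and meets a hard stop at 10 mm. With spacer, wheel and cap on (58 mm in all) the catch clicks up at 7.5 mm (8 N), 2.5 mm before the hard stop; let go, it settles at 6 mm. Behind it the unit is at most 38 mm in diameter.
- catch_mark (a point): On the axle line, 97 mm out from the bracket (frame as the bracket's): inner, locking end of the yellow catch if d were 0. The catch is a 4.4 mm wide sprung pawl on top of the axle, rising from a pivot 16 mm farther out to 5 mm above the axle at this end. A part slid on from the tip pushes it down against 1 to 2 N (drag up to 5 N, friction included) and it springs up behind the part.
- tip_mark (a point): On the axle line, 130 mm out from the bracket (frame as the bracket's): tip of the axle, 5 mm wide, if d were 0. The axle tapers over its last 12 mm.
- spacer: Plain aluminium spacer ring, 40 mm outside diameter, 15 mm hole, 16 mm thick, 60 g. Origin at its centre; y along the hole, level. Stands on edge in the rack.
- wheel: Trolley wheel, black tyre and BLUE hub: 56 mm outside diameter, 15 mm hole, 24 mm thick, about 90 g. Origin at its centre; y along the hole, level. Stands on edge in the rack. Either way round will do.
- cap: Red end cap: thick ring with a grooved rim, 40 mm outside diameter, 15 mm hole through it, 18 mm thick, 50 g. Origin at its centre; y along the hole, level. Stands on edge in the rack. Either way round will do.
- rack: Low wooden rack, fixed: plywood base 90 x 290 mm, 10 mm thick, with a V-shaped trough along its y axis in which the four round parts stand on edge one behind the other, about 62 mm apart and in any order, their holes along the rack's y. The trough is 32 mm wide and at most 34 mm high, so the parts' sides are free to be gripped from above. Origin under its centre on the bench; z up. Centres of spacer and cap stand 47 mm above the bench, of the wheels 56 mm.
- old_wheel: Worn wheel of the same size as the wheel but with a GREEN hub, also in the rack. Not to be used. Origin at its centre.
- green_bottle: Green bottle, 64 mm diameter, 200 mm high; bystander. Origin under its base.
- amber_bottle: Amber bottle, 60 mm diameter, 170 mm high; bystander. Origin under its base.
- tub: White tub with blue lid, 186 mm diameter, 119 mm high; bystander. Origin under its base.
- parcel: White wrapped parcel, 130 x 190 x 60 mm; bystander. Origin under its base.
- screwdriver: Screwdriver with an orange handle lying on the bench; bystander. Origin under its middle.
- bolt_jar: Squat jar with a red lid, 66 mm diameter, 75 mm high; bystander. Origin under its base.

How it is judged (in metres and radians):
On the way, in this order (a step that is already met when the one before it is completed fails the run):
1. the spacer is threaded on the axle before the wheel and the cap (x of spacer in the frame of stand between -0.006 and 0.006 m and z of spacer in the frame of stand between 0.134 and 0.146 m and y of spacer in the frame of stand between -0.119 and -0.03 m and not (distance between wheel and stand below 0.2 m) and not (distance between cap and stand below 0.2 m)), for 0.1 s.
2. the wheel is threaded on next, outside the spacer (x of spacer in the frame of stand between -0.006 and 0.006 m and z of spacer in the frame of stand between 0.134 and 0.146 m and y of spacer in the frame of stand between -0.119 and -0.03 m and x of wheel in the frame of stand between -0.006 and 0.006 m and z of wheel in the frame of stand between 0.134 and 0.146 m and y of wheel in the frame of stand between -0.122 and -0.05 m), for 0.1 s.
3. the cap is on, locked by the catch with the stack under spring pressure (x of cap in the frame of stand between -0.006 and 0.006 m and z of cap in the frame of stand between 0.134 and 0.146 m and y of cap in the frame of stand between -0.124 and -0.075 m and distance between wheel and cap below 0.0235 m and contact force between spacer and stand above 4 N), for 0.2 s.
At the end, for the whole second after the job is handed in: Spacer, wheel and cap sit on the axle in this order from the bracket, face to face (gaps under 2.5 mm), square to the axle (7 degrees), at rest and let go, with the cap held by the catch: the spring still presses on the spacer with more than 4 N and the cap bears on the catch with more than 3 N (all of step 3 and x of spacer in the frame of stand between -0.006 and 0.006 m and z of spacer in the frame of stand between 0.134 and 0.146 m and y of spacer in the frame of stand between -0.08 and -0.035 m and x of wheel in the frame of stand between -0.006 and 0.006 m and z of wheel in the frame of stand between 0.134 and 0.146 m and y of wheel in the frame of stand between -0.1 and -0.055 m and distance between spacer and wheel below 0.0225 m and distance between spacer and cap above 0.038 m and angle between the y axis of each of cap, wheel and the y axis of stand, either way round below 0.12 rad and contact force between cap and stand above 3 N and linear speed of each of spacer, wheel, cap below 0.02 m/s); the robot touches nothing.
It fails at once if spacer, wheel or cap pressed against the axle, its collar or catch with more than 25 N (contact force between any of spacer, wheel, cap and stand above 25 N).
It fails at once if the gripper or arm bears on the bracket or axle with more than 25 N (contact force between any of the fingers, the arm and stand above 25 N).
It fails at once if a bystander or the old wheel is moved more than 30 mm (distance of any of old_wheel, green_bottle, amber_bottle, tub, parcel, screwdriver, bolt_jar from where it was at the start of the episode above 0.03 m).
It also fails if it takes over 72 s, if anything falls off the work surface, if the arm or the gripper's body presses on something with over 40 N, if the wrist force passes 120 N, or if a joint passes its speed limit or range.

## Robot

A 6-joint arm with a two-finger parallel gripper is mounted at the origin on the work surface. World frame = base frame: x ahead of the robot, y to its left, z up, the work surface at z = 0. Lengths are in m, angles in degrees, forces in N, time in s.
With the tool pointing down it reaches from about 0.375 to 0.9 m from the base axis. Payload 3.1 kg.
Tool frame: the origin (TCP) lies on the centre line of the jaws, within the pads' length; the fingertips stand robot.tip_extent ahead of it and the grasp point (between the pads) lies 2 mm behind it (robot.tip_extent is the distance from the TCP to the fingertips, in m); z points along the fingers, x is the direction in which the jaws open and shut, and the axes are right-handed (so a half turn about z gives the same grasp; the last joint's range is limited). The gripper opens to 85 mm and grips with 20 to 120 N. Pads are 22 mm wide; open, the fingers measure 114 mm over their backs; the gripper's body (76 mm by 85 mm) begins 54 mm behind the grasp point. The pads swing forward as they close: fully open they stand 13 mm farther back than shut.
Start: joints at [-73.253, 30.224, 82.088, -0, 67.689, -10.227], TCP at [0.284, -0.557, 0.248] pointing down, gripper open.
Joint ranges: [-176.69, 176.69], [-43.24, 126.21], [12.49, 139.97], [-82, 262], [0, 151.66], [-163.58, 163.58]. Speed limits (degrees/s): [159.86, 159.86, 180, 180, 180, 180].

## Interface

Orientations are given as a 3x3 rotation matrix whose columns are the frame's x, y, z axes.
In Python, from station import robot gives the robot as it stands.
- The arm moves only by the tool play_rows, never from a script. Its argument "deltas" is text: rows parted by semicolons, each of 7 numbers parted by spaces: the shift along the world's x, y, z in mm, then the turn, a rotation vector about the world's x, y, z in rad, then the finger opening in mm, from 0 to 85.4. A call has 1 to 10 rows; each row is the pose to reach, as a shift and turn from the pose commanded when the call began; what a row does not reach only later rows make up. A row lasts 1/8 s, in which the tool goes at most 62.5 mm and 10.7 degrees, less where a joint would pass 70% of its speed; a pose out of reach is approached as far as the arm can. A call with a gripper value outside its range is refused whole. The fingers move at their own pace and stop on an object; "squeeze" is the grip in N (left out, the last holds). Time passes only in rows, so rows that repeat a pose let the fingers close. It gives the time, the measured TCP pose, the force and the opening at its end, in the units of the state.
- robot.observe(): the state, without advancing time (a new reading comes with each control period).
- robot.camera(name): name is "side" or "top"; returns a dict with "frame" (400x640x3 uint8, blue, green, red), "depth" (400x640 float32, m along the optical axis (not along the pixel's ray), 0 where there is no reading), "fov_y" (degrees; the focal length in pixels is half the picture's height over the tangent of half this angle, whatever the lens; pixels are square), "cx", "cy" (the principal point, pixels), "distortion" ([k1, k2, p1, p2, k3] as OpenCV has them; the pictures are not rectified), "eye" and "attitude" of the camera in the world. Camera axes: x right, y down, z forward; pixel columns grow to the right and rows downward; lengths in m; the calibration is good to about 2 mm. A picture is of the moment at which its call begins.
- robot.hand_in(): hands the job in, once; it reports no verdict.
The state is a dict: "time_s": time; "qpos": joint angles; "joint_velocities": joint speeds; "joint_efforts": joint torques, N m; "ee_pos": TCP position; "tool_rot": TCP orientation; "contact_force": force on the tool from outside, world axes, zero at the start; "moment": the same for the moment, N m; "finger_gap": finger opening in m.
Only numpy, scipy, OpenCV 4.12 (cv2) and the standard library are available. Lean on these libraries where they do the work, as an engineer would, in place of code of your own. Each camera call takes 0.05 s, during which the arm holds its last target. There are 200 camera calls.

## Working session

There is one attempt and no reset: what is moved stays moved. The work goes in short steps, Python scripts to look and compute and a tool call to move; the robot and the scene stay as the last step left them, time stands still between calls to the robot, and variables do not carry over. Pictures are saved under pics/ and viewed, on a budget of 10 in all, crops included, one or two more only if the job needs it, and the job is handed in when it is done.

Besides the shell and the picture viewer there is one more tool, called as name(argument=value, ...) on one line, values as JSON. play_rows: Moves the arm, as the interface text tells. Its arguments: {"type":"object","properties":{"deltas":{"type":"string"},"squeeze":{"type":"number"}},"required":["deltas"]}

```bash
mkdir -p pics; ls; cat > h.py <<'E'
import numpy as np, cv2
from station import robot
def shot(n):
    c=robot.camera(n); np.savez('pics/%s.npz'%n, **{k:np.array(v) for k,v in c.items()}); return c
def load(n): return dict(np.load('pics/%s.npz'%n))
def K(c):
    f=200/np.tan(np.radians(float(c['fov_y']))/2); return np.array([[f,0,float(c['cx'])],[0,f,float(c['cy'])],[0,0,1]])
def rays(c,uv):
    p=cv2.undistortPoints(np.array(uv,float).reshape(-1,1,2),K(c),np.array(c['distortion'],float)).reshape(-1,2)
    return np.c_[p,np.ones(len(p))]
def world(c,uv,depth=None):
    uv=np.array(uv,float).reshape(-1,2)
    if depth is None: depth=c['depth'][uv[:,1].round().astype(int),uv[:,0].round().astype(int)]
    return (rays(c,uv)*np.reshape(depth,(-1,1)))@np.array(c['attitude']).T+np.array(c['eye'])
def onplane(c,uv,z):
    d=rays(c,uv)@np.array(c['attitude']).T; e=np.array(c['eye']); return e+d*((z-e[2])/d[:,2:])
def cloud(c):
    v,u=np.mgrid[0:400,0:640]; uv=np.c_[u.ravel(),v.ravel()]
    P=world(c,uv); P[c['depth'].ravel()<=0]=np.nan; return P.reshape(400,640,3)
E
python3 - <<'E'
from h import *
o=robot.observe(); print(o, robot.tip_extent)
for n in('top','side'):
    c=shot(n); cv2.imwrite('pics/%s0.png'%n,cv2.resize(c['frame'],(800,500))); print(n,c['eye'],c['attitude'],c['fov_y'],c['distortion'])
E
```

```text
pics
{'time_s': 0.0, 'qpos': array([-7.32506056e+01,  3.02785375e+01,  8.21556085e+01, -6.93972489e-04,
        6.76888687e+01, -1.02267493e+01]), 'joint_velocities': array([ 0.01386965,  0.10616494, -0.06346781, -0.00108438, -0.05619038,
       -0.03075516]), 'joint_efforts': array([ 7.22333534e-04, -4.42354381e+01, -1.78026295e+01, -2.82129431e-04,
        8.48755793e-03, -1.58888326e-05]), 'ee_pos': array([ 0.28334477, -0.55633083,  0.24734248]), 'tool_rot': array([[ 4.53622914e-01, -8.91193501e-01, -6.29468653e-04],
       [-8.91191214e-01, -4.53623199e-01,  2.05269315e-03],
       [-2.11488838e-03, -3.70171714e-04, -9.99997695e-01]]), 'contact_force': array([0.53914034, 0.16876468, 0.73272273]), 'moment': array([0.04378757, 0.0094126 , 0.00118014]), 'finger_gap': 0.08510542476010248} 0.017
top [ 0.43932645 -0.0128309   1.28786704] [[ 0.02460919 -0.99362038  0.11005878]
 [-0.99968987 -0.02403921  0.00650299]
 [-0.00381578 -0.11018468 -0.99390381]] 57.157886693683785 [-0.01925324  0.          0.          0.          0.        ]
side [ 0.27810878 -0.93449805  1.30842314] [[ 0.95334359 -0.23497151  0.18953731]
 [-0.30184384 -0.75258489  0.58524036]
 [ 0.00512811 -0.61514581 -0.78839669]] 47.15449956504091 [0.04275188 0.         0.         0.         0.        ]
```

View pics/top0.png

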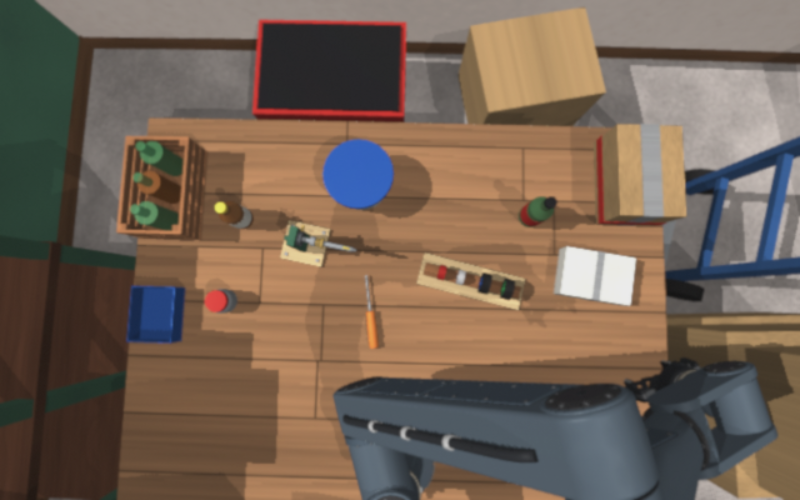

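View pics/side0.png

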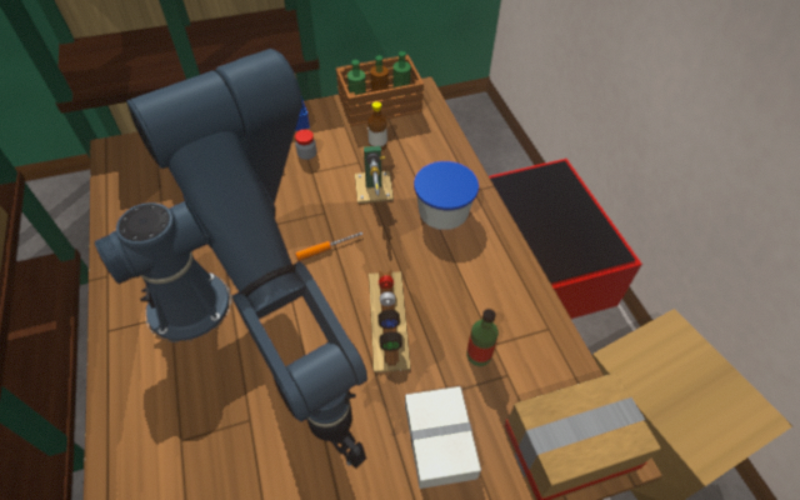

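The rack holds, from left to right in the top view, the cap, spacer, blue wheel and old wheel. The stand is at about (305,243) and its axle points right. I'll enlarge both views.

```bash
python3 - <<'E'
from h import *
t=load('top');s=load('side')
a=cv2.resize(t['frame'][172:252,215:425],None,fx=3.8,fy=3.8,interpolation=2)
b=cv2.resize(s['frame'][110:170,275:335],(296,296),interpolation=2)
d=cv2.resize(s['frame'][210:300,280:340],(197,296),interpolation=2)
im=np.zeros((600,800,3),np.uint8); im[:304,:798]=a; im[304:,:296]=b; im[304:,300:497]=d
cv2.imwrite('pics/crop1.png',im)
for n,c in(('top',t),('side',s)):
    P=cloud(c)
    hsv=cv2.cvtColor(c['frame'],cv2.COLOR_BGR2HSV)
    # stand heights
    m=(P[...,2]>0.125)&(P[...,2]<0.2)
    reg=onplane(c,[[245,196] if n=='top' else [298,140]],0.14)[0]; print(n,'stand approx',reg)
    m&=np.hypot(P[...,0]-reg[0],P[...,1]-reg[1])<0.2
    q=P[m]; print(len(q)); 
    for lo,hi in((.125,.135),(.135,.142),(.142,.148),(.148,.158),(.158,.17)):
        k=q[(q[:,2]>lo)&(q[:,2]<hi)]; 
        if len(k): print(lo,len(k),k.min(0).round(3),k.max(0).round(3),np.median(k,0).round(4))
E
```

```text
top stand approx [0.56555584 0.23208879 0.14      ]
408
0.125 12 [0.563 0.151 0.126] [0.716 0.276 0.135] [0.5826 0.2454 0.1304]
0.135 48 [0.555 0.109 0.136] [0.617 0.27  0.142] [0.57   0.2152 0.1403]
0.142 135 [0.555 0.108 0.142] [0.613 0.259 0.148] [0.5687 0.187  0.1452]
0.148 87 [0.558 0.126 0.148] [0.605 0.264 0.158] [0.574  0.2178 0.1517]
0.158 126 [0.562 0.242 0.158] [0.609 0.277 0.17 ] [0.5837 0.2623 0.1641]
side stand approx [0.56619971 0.18509716 0.14      ]
323
0.125 37 [0.565 0.052 0.125] [0.759 0.262 0.135] [0.6861 0.1726 0.1265]
0.135 32 [0.556 0.123 0.135] [0.618 0.266 0.142] [0.575  0.2437 0.1404]
0.142 74 [0.555 0.106 0.142] [0.617 0.267 0.148] [0.5707 0.1963 0.1458]
0.148 98 [0.556 0.107 0.148] [0.613 0.267 0.158] [0.5764 0.2192 0.1511]
0.158 77 [0.562 0.189 0.158] [0.613 0.282 0.17 ] [0.5852 0.2595 0.1639]
```

View pics/crop1.png

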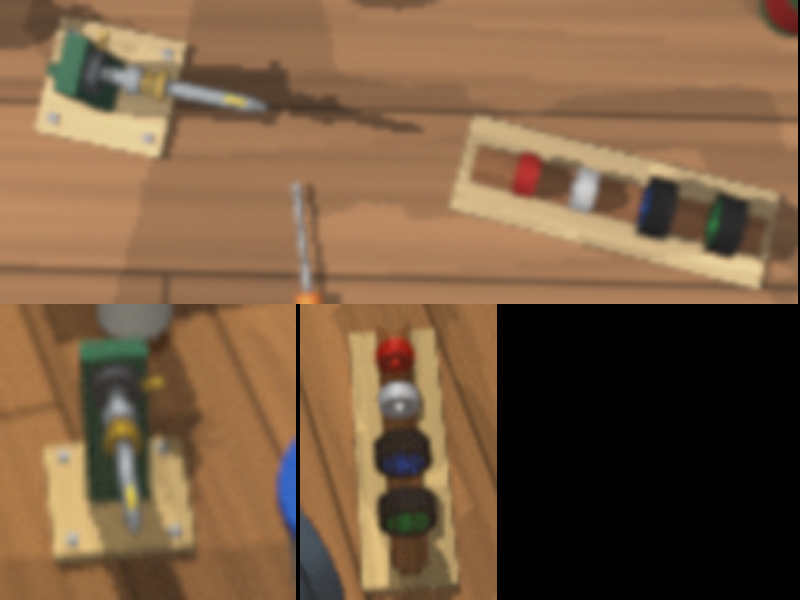

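The crop shows the axle line from the collar at about (165,87) to the tip at (265,105). The parts sit at cap (527,175), spacer (585,190), blue wheel (657,208) and green wheel (726,223), all in the top crop.

```bash
python3 - <<'E'
from h import *
t=load('top');s=load('side')
T=lambda l:[[215+x/3.8,172+y/3.8] for x,y in l]
B=lambda l:[[275+x/296*60,110+(y-304)/296*60] for x,y in l]
D=lambda l:[[280+x/197*60,210+(y-304)/296*90] for x,y in [(a-300,b) for a,b in l]]
pr=lambda n,p:print(n,np.round(p,4).tolist())
pr('axle top',onplane(t,T([(175,91),(220,98.5),(265,105)]),.14))
pr('foot top',onplane(t,T([(63,18),(187,42),(163,157),(37,131)]),.01))
pr('foot side',onplane(s,B([(46,449),(180,437),(192,549),(58,561)]),.01))
pr('upright top edge top', onplane(t,T([(70,30),(48,85),(95,92)]),.165))
pr('rack base',onplane(t,T([(473,117),(778,195),(763,288),(450,207)]),.01))
pr('rack side',onplane(s,D([(349,333),(434,328),(457,583),(363,588)]),.01))
pr('axle side',onplane(s,B([(125,455),(135,527)]),.14))
for n,c in(('top',t),('side',s)):
    P=cloud(c); q=P.reshape(-1,3); f=c['frame'].reshape(-1,3).astype(int)
    k=(abs(q[:,2]-.143)<.012)&(q[:,1]>.1)&(q[:,1]<.19)&(abs(q[:,0]-.567)<.03)
    a=q[k]; l=np.polyfit(a[:,1],a[:,0],1); print(n,'axle fit x=',l, 'at y .12,.18:',np.polyval(l,[.12,.18]),'n',k.sum(),'tipmin y',a[:,1].min(), 'angle',np.degrees(np.arctan(l[0])))
    hsv=cv2.cvtColor(c['frame'],cv2.COLOR_BGR2HSV).reshape(-1,3)
    r=(q[:,0]>.4)&(q[:,0]<.62)&(q[:,1]<-.0)&(q[:,1]>-.33)&(q[:,2]>.045)&(q[:,2]<.1)
    w=q[r]; lab=cv2.kmeans(w[:,:2].astype(np.float32),4,None,(3,50,1e-4),5,2)[1].ravel()
    for i in range(4):
        g=w[lab==i]; h=hsv[r][lab==i]; print(n,i,len(g),np.median(g,0).round(4),'x',np.percentile(g[:,0],[2,98]).round(4),'y',np.percentile(g[:,1],[2,98]).round(4),'zmax',np.percentile(g[:,2],97).round(4),np.median(h,0))
E
```

```text
axle top [[0.5669, 0.1814, 0.14], [0.5616, 0.1438, 0.14], [0.5571, 0.1063, 0.14]]
foot top [[0.6471, 0.3106, 0.01], [0.6273, 0.1942, 0.01], [0.5202, 0.2119, 0.01], [0.5413, 0.3292, 0.01]]
foot side [[0.5475, 0.3289, 0.01], [0.6541, 0.31, 0.01], [0.6272, 0.1911, 0.01], [0.5251, 0.2099, 0.01]]
upright top edge top [[0.6121, 0.2651, 0.165], [0.5666, 0.2807, 0.165], [0.5618, 0.2422, 0.165]]
rack base [[0.564, -0.0719, 0.01], [0.499, -0.3523, 0.01], [0.4143, -0.3383, 0.01], [0.4809, -0.0525, 0.01]]
rack side [[0.4831, -0.0515, 0.01], [0.5702, -0.0721, 0.01], [0.5021, -0.3539, 0.01], [0.4171, -0.3325, 0.01]]
axle side [[0.5733, 0.1797, 0.14], [0.5603, 0.1101, 0.14]]
top axle fit x= [0.20467947 0.53372714] at y .12,.18: [0.55828868 0.57056944] n 101 tipmin y 0.1082951377632325 angle 11.56750071723648
top 0 142 [ 0.4842 -0.2299  0.0777] x [0.4585 0.5115] y [-0.2455 -0.2174] zmax 0.0857 [15.5 39.  48.5]
top 1 68 [ 0.509  -0.1162  0.0634] x [0.4926 0.53  ] y [-0.1281 -0.1062] zmax 0.0684 [  1.  182.5 158. ]
top 2 151 [ 0.4694 -0.2891  0.0774] x [0.4436 0.4964] y [-0.3054 -0.2765] zmax 0.0865 [18. 42. 48.]
top 3 61 [ 0.4998 -0.1682  0.063 ] x [0.4806 0.5175] y [-0.179  -0.1589] zmax 0.07 [ 10.   6. 172.]
side axle fit x= [0.22380451 0.53275414] at y .12,.18: [0.55961068 0.57303895] n 67 tipmin y 0.10637354235693919 angle 12.61517057908879
side 0 215 [ 0.4706 -0.2965  0.0758] x [0.4458 0.496 ] y [-0.3075 -0.2765] zmax 0.0868 [16. 93. 53.]
side 1 89 [ 0.5117 -0.1204  0.0617] x [0.4939 0.5304] y [-0.1285 -0.1049] zmax 0.0696 [  4. 202. 141.]
side 2 80 [ 0.4995 -0.1699  0.0615] x [0.4814 0.5174] y [-0.1786 -0.157 ] zmax 0.0689 [ 14.5   9.  142.5]
side 3 208 [ 0.4851 -0.2362  0.0744] x [0.4596 0.5104] y [-0.2467 -0.2167] zmax 0.086 [16. 92. 55.]
```

```bash
python3 - <<'E'
from h import *
t=load('top');s=load('side')
a=np.radians(13.2); h=np.array([np.sin(a),np.cos(a)]); n=np.array([np.cos(a),-np.sin(a)])
o=np.array([.49,-.2])
for nm,c in(('top',t),('side',s)):
    q=cloud(c).reshape(-1,3); d=(q[:,:2]-o)
    A=d@h; N=d@n
    for name,ce,zt in(('cap',.085,.067),('spacer',.033,.067),('wheel',-.03,.084),('old',-.092,.084)):
        k=(abs(A-ce)<.03)&(abs(N)<.04)&(q[:,2]>zt-.012)&(q[:,2]<zt+.01)
        k2=(abs(A-ce)<.03)&(abs(N)<.04)&(q[:,2]>.047)
        Am=A[k]; ax=(np.percentile(Am,4)+np.percentile(Am,96))/2; nn=(np.percentile(N[k2],2)+np.percentile(N[k2],98))/2
        print(nm,name,k.sum(),'axial ext',(Am.min()*1e3).round(1),(Am.max()*1e3).round(1),'mid',round(ax*1e3,1),'lat',round(nn*1e3,1),'med',np.median(N[k])*1e3,'xy',(o+ax*h+nn*n).round(4))
b=np.radians(10.4)
# parts of the axle
hs=np.array([np.sin(b),np.cos(b)]); ns=np.array([np.cos(b),-np.sin(b)])
for nm,c in(('top',t),('side',s)):
    q=cloud(c).reshape(-1,3); d=q[:,:2]-np.array([.5575,.108]); A=d@hs; N=d@ns
    for lo in np.arange(-.01,.17,.01):
        k=(A>lo)&(A<=lo+.01)&(abs(N)<.03)&(q[:,2]>.132)&(q[:,2]<.18)
        if k.sum()>2: print(nm,round(lo,3),k.sum(),'lat',(N[k].min()*1e3).round(1),(N[k].max()*1e3).round(1),'med',np.median(N[k]*1e3).round(1),'z',q[k,2].max().round(4))
E
```

```text
top cap 59 axial ext 76.4 94.3 mid 85.3 lat 1.8 med 0.5605738697147521 xy [ 0.5112 -0.1174]
top spacer 52 axial ext 24.5 40.5 mid 32.4 lat 1.7 med 1.1256867801888082 xy [ 0.4991 -0.1689]
top wheel 102 axial ext -44.6 -21.0 mid -32.7 lat 1.9 med 1.177122030548456 xy [ 0.4843 -0.2323]
top old 100 axial ext -107.3 -82.9 mid -94.0 lat 1.4 med 2.020356736491932 xy [ 0.4699 -0.2919]
side cap 72 axial ext 76.0 96.0 mid 86.3 lat 3.0 med 2.0929809707810088 xy [ 0.5126 -0.1167]
side spacer 61 axial ext 24.0 44.3 mid 33.5 lat 2.7 med 4.131130859625291 xy [ 0.5003 -0.168 ]
side wheel 120 axial ext -44.8 -16.1 mid -31.2 lat 3.0 med 3.3639388161075834 xy [ 0.4858 -0.2311]
side old 131 axial ext -107.2 -78.6 mid -93.3 lat 3.3 med 2.435410482764255 xy [ 0.4719 -0.2916]
top 0.0 8 lat -4.0 3.3 med -0.6 z 0.1451
top 0.01 12 lat -5.5 4.8 med -1.0 z 0.1508
top 0.02 12 lat -6.8 3.5 med -1.8 z 0.1536
top 0.03 13 lat -6.3 4.8 med -0.6 z 0.1509
top 0.04 11 lat -5.8 4.5 med -1.2 z 0.1492
top 0.05 12 lat -6.5 5.2 med -1.0 z 0.1461
top 0.06 12 lat -6.0 4.2 med -0.9 z 0.149
top 0.07 13 lat -6.6 5.1 med -1.6 z 0.
[... 479 characters left out ...]
z 0.1501
side 0.01 11 lat -4.5 6.3 med -0.5 z 0.1519
side 0.02 3 lat -3.4 3.5 med 0.1 z 0.149
side 0.03 9 lat -2.9 5.0 med 0.9 z 0.1505
side 0.04 6 lat -4.8 5.8 med 0.4 z 0.15
side 0.05 10 lat -4.4 6.5 med -0.2 z 0.1525
side 0.06 4 lat -3.5 4.1 med -2.7 z 0.1486
side 0.07 8 lat -1.9 5.6 med 1.8 z 0.1491
side 0.08 26 lat -11.6 13.3 med -0.7 z 0.1592
side 0.09 7 lat -7.5 7.8 med 0.4 z 0.15
side 0.1 17 lat -9.6 12.3 med 1.5 z 0.1561
side 0.11 10 lat -9.2 12.8 med 0.4 z 0.1539
side 0.12 6 lat -4.4 7.0 med 1.5 z 0.1519
side 0.13 32 lat -17.4 19.0 med 2.6 z 0.1608
side 0.14 43 lat -22.7 27.5 med 1.6 z 0.1727
side 0.15 61 lat -23.4 25.3 med 2.7 z 0.1712
side 0.16 26 lat -22.0 26.0 med -1.5 z 0.1709
```

play_rows(deltas="10 20 0 0 0 0.15 85; 30 60 0 0 0 0.3 85; 60 100 0 0 0 0.45 85; 90 150 0 0 0 0.6 85; 120 200 0 0 0 0.75 85; 150 250 0 0 0 0.87 85; 180 300 -20 0 0 0.87 85; 200 350 -40 0 0 0.87 85; 215 390 -60 0 0 0.87 85; 215 390 -60 0 0 0.87 85", squeeze=40)

```text
time_s: 1.35
ee_pos: [0.4976, -0.1634, 0.1865]
tool_rot: [[0.975, -0.223, -0.005], [-0.223, -0.975, 0.003], [-0.005, -0.002, -1.0]]
contact_force: [-1.0, -1.0, 0.2]
finger_gap: 0.085
```

play_rows(deltas="0 -3 -20 0 0 0 85; 0 -3 -50 0 0 0 85; 0 -3 -85 0 0 0 85; 0 -3 -115 0 0 0 85; 0 -3 -135 0 0 0 70; 0 -3 -143 0 0 0 60; 0 -3 -143 0 0 0 60; 0 -3 -143 0 0 0 60")

```text
time_s: 2.35
ee_pos: [0.4991, -0.1706, 0.0462]
tool_rot: [[0.974, -0.228, 0.002], [-0.228, -0.974, -0.001], [0.002, 0.001, -1.0]]
contact_force: [0.6, 0.2, 0.6]
finger_gap: 0.0598
```

Position is as wanted, so I'll close the gripper and lift.

play_rows(deltas="0 0 -1 0 0 0 45; 0 0 -1 0 0 0 36; 0 0 -1 0 0 0 34; 0 0 -1 0 0 0 34; 0 0 4 0 0 0 34; 0 0 15 0 0 0 34; 0 0 40 0 0 0 34; 0 0 70 0 0 0 34; 0 0 100 0 0 0 34")

```text
time_s: 3.48
ee_pos: [0.4984, -0.1698, 0.1467]
tool_rot: [[0.974, -0.228, 0.0], [-0.228, -0.974, -0.0], [0.0, -0.0, -1.0]]
contact_force: [0.0, 0.4, -0.5]
finger_gap: 0.0384
```

play_rows(deltas="5 20 0 0 0 0.01 34; 11 50 0 0 0 0.02 34; 18 85 0 0 0 0.03 34; 27 125 0 0 0 0.049 34; 36 165 0 0 0 0.049 34; 44 200 -3 0 0 0.049 34; 49 228 -6 0 0 0.049 34; 53 245 -8 0 0 0.049 34; 54 252 -8 0 0 0.049 34; 54 252 -8 0 0 0.049 34")

```text
time_s: 4.72
ee_pos: [0.5525, 0.0818, 0.1374]
tool_rot: [[0.984, -0.18, 0.0], [-0.18, -0.984, -0.0], [0.0, 0.0, -1.0]]
contact_force: [-0.4, 0.3, -1.1]
finger_gap: 0.0387
```

```bash
cat > look.py <<'E'
from h import *
import sys
o=robot.observe(); print(o['ee_pos'].round(4),o['contact_force'].round(2),o['finger_gap'], np.degrees(np.arctan2(o['tool_rot'][1,0],o['tool_rot'][0,0])).round(2))
t=shot('top');s=shot('side')
a=cv2.resize(t['frame'][165:225,215:315],(500,300),interpolation=2)
b=cv2.resize(s['frame'][90:170,250:350],(375,300),interpolation=2)
im=np.zeros((600,500,3),np.uint8); im[:300]=a; im[300:,:375]=b
cv2.imwrite('pics/%s.png'%sys.argv[1],im)
E
python3 look.py l1
```

```text
[0.5525 0.0818 0.1374] [-0.4   0.27 -1.07] 0.03873608678870362 -10.36
```

View pics/l1.png

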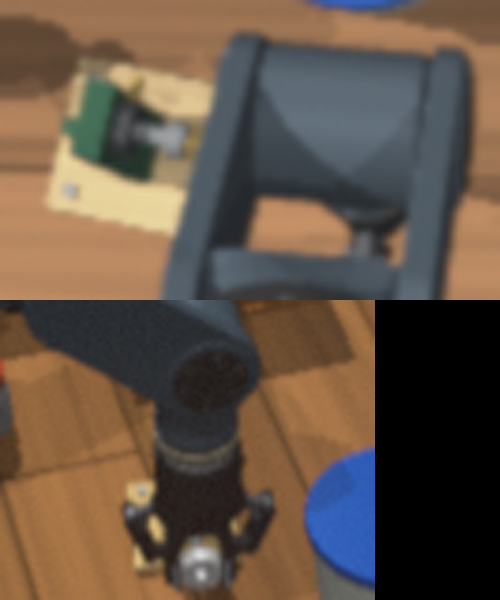

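The side view shows the spacer held squarely, with its outer face centred at about (202,566) in the crop. I'll compare that with the expected projection.

```bash
cat >> h.py <<'E'
def proj(c,P):
    R=np.array(c['attitude']).T; t=-R@np.array(c['eye'])
    return cv2.projectPoints(np.array(P,float).reshape(-1,1,3),cv2.Rodrigues(R)[0],t,K(c),np.array(c['distortion'],float))[0].reshape(-1,2)
E
python3 - <<'E'
from h import *
s=load('side'); h=np.array([.1805,.9836,0])
tcp=np.array([.5525,.0818,.1374+.0015])
for off in(-.008,-.006,0):
    p=tcp+off*h; q=proj(s,p)[0]; print(off,q,((q-[250,90])*3.75)+[0,300])
P=cloud(s); q=P.reshape(-1,3); k=(np.abs(q-tcp)<[.022,.03,.022]).all(1)
g=q[k]; a=(g-tcp)@h; f=s['frame'].reshape(-1,3)[k]; b=f.min(1)>90
g=g[b]; print(b.sum(), g.mean(0), g.min(0),g.max(0), ((g-tcp)@h).round(4).min(), np.median((g-tcp)@h))
# bright blob centroid in image
m=np.zeros((400,640),bool); m.reshape(-1)[np.flatnonzero(k)[b]]=1; v,u=np.nonzero(m); print(u.min(),u.max(),v.min(),v.max(),u.mean(),v.mean())
E
```

```text
-0.008 [302.77509269 163.47717372] [197.90659757 575.53940143]
-0.006 [302.71335913 163.04224275] [197.67509674 573.90841033]
0 [302.52872315 161.74146255] [196.98271182 569.03048456]
92 [0.55401993 0.08045448 0.14614696] [0.53586378 0.07155547 0.12434954] [0.57274484 0.11146502 0.16054689] -0.0096 -0.002939215669448987
298 308 154 165 303.0217391304348 160.4891304347826
```

```bash
python3 - <<'E'
from h import *
s=load('side'); h=np.array([.1805,.9836,0]); n=np.array([.9836,-.1805,0]); z=np.array([0,0,1.])
tcp=np.array([.5525,.0818,.1374])
th=np.linspace(0,2*np.pi,40)
for dz in(0,.0015,.004,.007):
  for A in (.002,):
    c=tcp+A*h+dz*z
    C=np.array([c+y*h+.02*(np.cos(t)*n+np.sin(t)*z) for t in th for y in(-.008,.008)]); q=proj(s,C); print(dz,q.min(0),q.max(0), 'hole',proj(s,c-.008*h))
fr=s['frame']
cv2.imwrite('pics/l2.png',cv2.resize(fr[145:175,285:320],(700,600),interpolation=cv2.INTER_NEAREST))
print(fr[148:172,303].max(1)); print(fr[158,292:316].max(1))
E
```

```text
0 [296.44247933 155.88761365] [308.53890397 167.23290269] hole [[302.72231196 163.33564644]]
0.0015 [296.4288084  155.58739621] [308.53437193 166.94526157] hole [[302.71335913 163.04224275]]
0.004 [296.40597584 155.08601124] [308.52680252 166.46489568] hole [[302.69840633 162.5522428 ]]
0.007 [296.37849781 154.48265578] [308.51769274 165.88686022] hole [[302.68041097 161.96259705]]
[ 35  39  34  43  59  91 115 139 185 212 212 164 120 135 179 193 161 115
 103  95  90  86  82  80]
[ 70  58  45  39  44  72 115 149 168 182 204 212 200 183 167 151 111  64
  45  46  56  85 105 120]
```

View pics/l2.png

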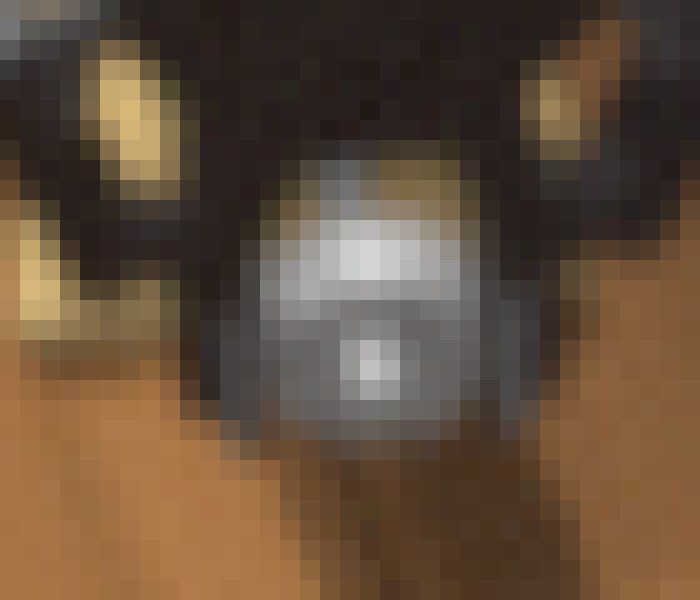

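The spot at about (373,360) is the hole centre, within about 1 mm of the prediction, so I'll thread the spacer slowly.

play_rows(deltas="0.7 4 0 0 0 0 34; 1.4 8 0 0 0 0 34; 2.2 12 0 0 0 0 34; 2.7 15 0 0 0 0 34; 3.2 18 0 0 0 0 34; 3.8 21 0 0 0 0 34; 4.3 24 0 0 0 0 34; 4.9 27 0 0 0 0 34; 5.4 30 0 0 0 0 34; 5.4 30 0 0 0 0 34")

```text
time_s: 6.08
ee_pos: [0.558, 0.1122, 0.1373]
tool_rot: [[0.984, -0.18, 0.0], [-0.18, -0.984, -0.0], [0.0, -0.0, -1.0]]
contact_force: [-0.2, 0.3, -0.1]
finger_gap: 0.0386
```

play_rows(deltas="0.7 4 0 0 0 0 34; 1.4 8 0 0 0 0 34; 2.2 12 0 0 0 0 34; 2.9 16 0 0 0 0 34; 2.9 16 0 0 0 0 34")

```text
time_s: 6.7
ee_pos: [0.5609, 0.1289, 0.1374]
tool_rot: [[0.984, -0.18, 0.0], [-0.18, -0.984, 0.001], [0.0, -0.001, -1.0]]
contact_force: [-0.2, 1.1, 1.9]
finger_gap: 0.0382
```

play_rows(deltas="0.7 4 0 0 0 0 34; 1.4 8 0 0 0 0 34; 2.2 12 0 0 0 0 34; 2.9 16 0 0 0 0 34; 3.6 20 0 0 0 0 34; 4.3 24 0 0 0 0 34; 4.3 24 0 0 0 0 34")

```text
time_s: 7.58
ee_pos: [0.5653, 0.1525, 0.1372]
tool_rot: [[0.984, -0.18, 0.0], [-0.18, -0.984, 0.0], [0.0, -0.0, -1.0]]
contact_force: [0.1, 0.2, -0.2]
finger_gap: 0.0383
```

play_rows(deltas="0.7 4 0 0 0 0 34; 1.4 8 0 0 0 0 34; 2.2 12 0 0 0 0 34; 2.9 16 0 0 0 0 34; 3.6 20 0 0 0 0 34; 4.0 22 0 0 0 0 34; 4.3 24 0 0 0 0 34; 4.3 24 0 0 0 0 34")

```text
time_s: 8.57
ee_pos: [0.5694, 0.1761, 0.1373]
tool_rot: [[0.984, -0.18, 0.0], [-0.18, -0.984, -0.0], [0.0, 0.0, -1.0]]
contact_force: [0.2, 0.5, -0.2]
finger_gap: 0.0387
```

play_rows(deltas="0.2 1 0 0 0 0 34; 0.4 2 0 0 0 0 34; 0.4 2 0 0 0 0 34")

```text
time_s: 8.95
ee_pos: [0.5699, 0.178, 0.1373]
tool_rot: [[0.984, -0.18, 0.0], [-0.18, -0.984, 0.0], [0.0, -0.0, -1.0]]
contact_force: [0.2, -0.3, -1.7]
finger_gap: 0.0382
```

play_rows(deltas="0.2 1 0 0 0 0 34; 0.4 2 0 0 0 0 34; 0.4 2 0 0 0 0 34")

```text
time_s: 9.32
ee_pos: [0.5702, 0.1801, 0.1373]
tool_rot: [[0.984, -0.18, 0.0], [-0.18, -0.984, 0.0], [0.0, -0.0, -1.0]]
contact_force: [0.2, 0.0, -0.4]
finger_gap: 0.0387
```

play_rows(deltas="0.2 1 0 0 0 0 34; 0.4 2 0 0 0 0 34; 0.4 2 0 0 0 0 34")

```text
time_s: 9.7
ee_pos: [0.5705, 0.1815, 0.1373]
tool_rot: [[0.984, -0.18, -0.001], [-0.18, -0.984, -0.001], [-0.0, 0.001, -1.0]]
contact_force: [-1.4, -3.0, 0.4]
finger_gap: 0.0384
```

Contact with the collar is felt at TCP y of about 0.181. I'll release and go up, then to the wheel.

play_rows(deltas="-0.2 -1 0 0 0 0 45; -0.2 -1 0 0 0 0 52; -0.2 -1 0 0 0 0 55; 0 -1 5 0 0 0 55; 0 -1 25 0 0 0 55; 0 -1 60 0 0 0 60; 0 -5 90 0 0 0 70; -10 -50 95 0 0 0 80; -20 -100 95 0 0 0 85; -30 -155 80 0 0 -0.02 85")

```text
time_s: 10.95
ee_pos: [0.5415, 0.026, 0.2189]
tool_rot: [[0.98, -0.199, 0.005], [-0.199, -0.98, -0.001], [0.005, -0.0, -1.0]]
contact_force: [0.9, -1.2, -0.9]
finger_gap: 0.0849
```

```bash
python3 look.py l3
```

```text
[0.5415 0.026  0.2189] [ 0.86 -1.24 -0.87] 0.08493686079604519 -11.46
```

View pics/l3.png

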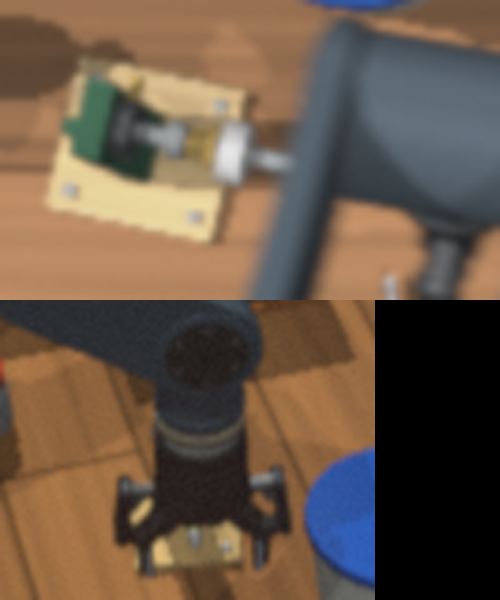

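The spacer sits on the axle against the collar at about (235,155) in the upper crop. Next is the wheel.

play_rows(deltas="-8 -40 0 0 0 0 85; -18 -85 0 0 0 -0.02 85; -28 -135 0 0 0 -0.03 85; -40 -185 0 0 0 -0.03 85; -50 -230 -10 0 0 -0.03 85; -56 -260 -40 0 0 -0.03 85; -56 -260 -80 0 0 -0.03 85; -56 -260 -120 0 0 -0.03 85; -56 -260 -150 0 0 -0.03 85; -56 -260 -163 0 0 -0.03 75")

```text
time_s: 12.3
ee_pos: [0.4845, -0.2322, 0.053]
tool_rot: [[0.974, -0.229, -0.002], [-0.229, -0.974, 0.001], [-0.002, -0.001, -1.0]]
contact_force: [0.2, 0.5, 0.5]
finger_gap: 0.0749
```

play_rows(deltas="0 0 0 0 0 0 72; 0 0 0 0 0 0 72")

```text
time_s: 12.55
ee_pos: [0.4855, -0.2333, 0.0554]
tool_rot: [[0.974, -0.229, 0.002], [-0.229, -0.974, -0.001], [0.002, 0.001, -1.0]]
contact_force: [-0.1, -0.6, 0.1]
finger_gap: 0.0718
```

play_rows(deltas="-0.7 0 -1 0 0 0 60; -0.7 0 -1 0 0 0 52; -0.7 0 -1 0 0 0 50; -0.7 0 -1 0 0 0 50; -0.7 0 5 0 0 0 50; 0 0 20 0 0 0 50; 0 0 50 0 0 0 50; 0 0 85 0 0 0 50; 0 0 115 0 0 0 50; 0 0 115 0 0 0 50")

```text
time_s: 13.8
ee_pos: [0.4862, -0.234, 0.1724]
tool_rot: [[0.973, -0.229, 0.006], [-0.229, -0.973, -0.004], [0.006, 0.003, -1.0]]
contact_force: [0.3, 0.0, -1.1]
finger_gap: 0.054
```

play_rows(deltas="5 25 0 0 0 0.01 50; 13 60 0 0 0 0.02 50; 22 105 0 0 0 0.03 50; 32 150 0 0 0 0.049 50; 42 200 -10 0 0 0.049 50; 52 245 -20 0 0 0.049 50; 60 280 -30 0 0 0.049 50; 65 302 -33.5 0 0 0.049 50; 66.5 312 -33.5 0 0 0.049 50; 66.5 312 -33.5 0 0 0.049 50")

```text
time_s: 15.05
ee_pos: [0.5507, 0.0793, 0.1354]
tool_rot: [[0.984, -0.18, -0.001], [-0.18, -0.984, -0.0], [-0.001, 0.0, -1.0]]
contact_force: [0.2, 0.3, -0.9]
finger_gap: 0.0546
```

play_rows(deltas="0 0 0 0 0 0 50")

```text
time_s: 15.18
ee_pos: [0.551, 0.0782, 0.1359]
tool_rot: [[0.983, -0.182, -0.0], [-0.182, -0.983, -0.0], [-0.0, 0.0, -1.0]]
contact_force: [-0.2, -0.6, -1.1]
finger_gap: 0.0544
```

play_rows(deltas="0.9 0 1.3 0 0 0 50; 1.6 4 1.3 0 0 0 50; 2.3 8 1.3 0 0 0 50; 3.0 12 1.3 0 0 0 50; 3.6 15 1.3 0 0 0 50; 4.2 18 1.3 0 0 0 50; 4.7 21 1.3 0 0 0 50; 5.3 24 1.3 0 0 0 50; 5.3 24 1.3 0 0 0 50")

```text
time_s: 16.3
ee_pos: [0.5564, 0.1033, 0.1371]
tool_rot: [[0.984, -0.181, 0.0], [-0.181, -0.984, -0.0], [0.0, 0.0, -1.0]]
contact_force: [-1.0, 0.3, -1.0]
finger_gap: 0.0545
```

play_rows(deltas="0.7 4 0 0 0 0 50; 1.4 8 0 0 0 0 50; 2.2 12 0 0 0 0 50; 2.9 16 0 0 0 0 50; 2.9 16 0 0 0 0 50")

```text
time_s: 16.92
ee_pos: [0.5593, 0.1196, 0.1374]
tool_rot: [[0.983, -0.181, 0.0], [-0.181, -0.983, 0.001], [-0.0, -0.001, -1.0]]
contact_force: [-2.6, -1.3, 3.5]
finger_gap: 0.0543
```

play_rows(deltas="0.7 4 0 0 0 0 50; 1.4 8 0 0 0 0 50; 2.2 12 0 0 0 0 50; 2.9 16 0 0 0 0 50; 3.6 20 0 0 0 0 50; 4.3 24 0 0 0 0 50; 5.1 28 0 0 0 0 50; 5.9 32 0 0 0 0 50; 5.9 32 0 0 0 0 50")

```text
time_s: 18.05
ee_pos: [0.565, 0.1516, 0.1372]
tool_rot: [[0.984, -0.181, -0.0], [-0.181, -0.984, 0.0], [-0.001, -0.0, -1.0]]
contact_force: [-3.6, -1.7, 5.0]
finger_gap: 0.054
```

play_rows(deltas="-0.3 2 0.7 0 0 0 50; 0 4 0.7 0 0 0 50; 0.3 6 0.7 0 0 0 50; 0.3 6 0.7 0 0 0 50")

```text
time_s: 18.55
ee_pos: [0.5657, 0.1574, 0.1376]
tool_rot: [[0.984, -0.181, 0.0], [-0.181, -0.984, 0.0], [0.0, -0.0, -1.0]]
contact_force: [-0.7, -0.0, -0.0]
finger_gap: 0.0541
```

Free again. I'll go on to contact with the spacer.

play_rows(deltas="0.3 1.5 0 0 0 0 50; 0.5 3 0 0 0 0 50; 0.5 3 0 0 0 0 50")

```text
time_s: 18.92
ee_pos: [0.566, 0.1601, 0.1378]
tool_rot: [[0.983, -0.181, 0.0], [-0.181, -0.983, 0.0], [0.0, -0.0, -1.0]]
contact_force: [0.3, 0.0, -0.9]
finger_gap: 0.0542
```

play_rows(deltas="0.2 1 0 0 0 0 50; 0.4 2 0 0 0 0 50; 0.4 2 0 0 0 0 50")

```text
time_s: 19.3
ee_pos: [0.5664, 0.1618, 0.1378]
tool_rot: [[0.984, -0.181, -0.0], [-0.181, -0.984, -0.0], [-0.0, 0.001, -1.0]]
contact_force: [-0.2, -0.7, -1.1]
finger_gap: 0.0538
```

play_rows(deltas="0 0 0 0 0 0 60; 0 0 0 0 0 0 66; 0 0 0 0 0 0 68; 0 -0.5 8 0 0 0 68; 0 -0.5 35 0 0 0 68; 0 -0.5 75 0 0 0 70; -3 -15 95 0 0 0 75; -11 -60 95 0 0 0 75; -22 -115 90 0 0 -0.02 75; -33 -170 70 0 0 -0.049 75")

```text
time_s: 20.55
ee_pos: [0.5334, -0.0102, 0.2087]
tool_rot: [[0.973, -0.229, 0.003], [-0.229, -0.973, -0.001], [0.003, 0.0, -1.0]]
contact_force: [0.7, -0.5, -0.5]
finger_gap: 0.0751
```

play_rows(deltas="-9 -45 -10 0 0 0 75; -18 -90 -30 0 0 0 75; -22 -112 -70 0 0 0 75; -22 -114 -110 0 0 0 75; -22 -114 -145 0 0 0 65; -22 -114 -162 0 0 0 60; -22 -114 -162 0 0 0 60; -22 -114 -162 0 0 0 60")

```text
time_s: 21.55
ee_pos: [0.5121, -0.1223, 0.0468]
tool_rot: [[0.974, -0.229, 0.002], [-0.229, -0.974, -0.001], [0.002, 0.0, -1.0]]
contact_force: [0.5, 0.7, 0.9]
finger_gap: 0.0597
```

```bash
python3 - <<'E'
from h import *
o=robot.observe(); print(o['ee_pos'].round(4),o['contact_force'].round(2))
t=shot('top');s=shot('side')
b=cv2.resize(t['frame'][170:225,215:315],(550,300),interpolation=2)
a=cv2.resize(s['frame'][110:240,270:345],(346,600),interpolation=2)
im=np.zeros((600,800,3),np.uint8); im[:,:346]=a; im[:300,350:]=b[:,:450]; im[300:,350:]=cv2.resize(t['frame'][190:250,310:400],(450,300))
cv2.imwrite('pics/l4.png',im)
# stack axial profile along axle
h=np.array([.1805,.9836]);n=np.array([.9836,-.1805])
for nm,c in(('top',t),('side',s)):
    q=cloud(c).reshape(-1,3); d=q[:,:2]-[.5575,.108]; A=d@h;N=d@n
    for lab,zl,zh in(('wheel',.161,.175),('any',.152,.175)):
        k=(A>0)&(A<.1)&(abs(N)<.02)&(q[:,2]>zl)&(q[:,2]<zh); 
        if k.sum(): print(nm,lab,k.sum(),A[k].min().round(4),A[k].max().round(4))
E
```

```text
[ 0.5121 -0.1223  0.0468] [0.54 0.74 0.92]
top wheel 75 0.0427 0.0671
top any 149 0.0427 0.0976
```

View pics/l4.png

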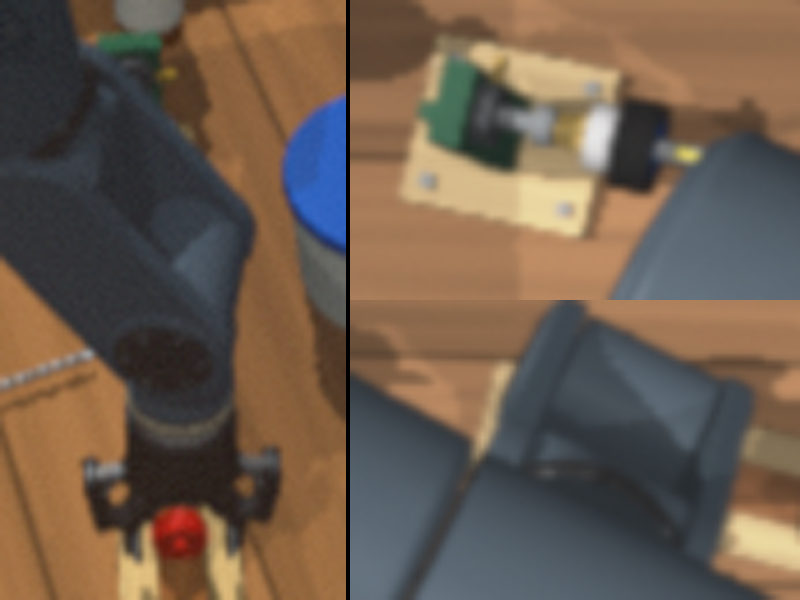

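The wheel and spacer sit face to face on the axle at about (600–640,140), and the cap is between the jaws at about (180,532). I'll grip it.

play_rows(deltas="-1 0 -1.3 0 0 0 48; -1 0 -1.3 0 0 0 40; -1 0 -1.3 0 0 0 34; -1 0 -1.3 0 0 0 34; -1 0 -1.3 0 0 0 34; -1 0 5 0 0 0 34; -1 0 20 0 0 0 34; -1 0 50 0 0 0 34; -1 0 90 0 0 0 34; -1 0 105 0 0 0 34", squeeze=60)

```text
time_s: 22.9
ee_pos: [0.5117, -0.1225, 0.1536]
tool_rot: [[0.973, -0.229, 0.005], [-0.229, -0.973, -0.002], [0.005, 0.001, -1.0]]
contact_force: [-0.2, 0.5, -0.9]
finger_gap: 0.0379
```

play_rows(deltas="5 25 0 0 0 0.01 34; 12 60 0 0 0 0.02 34; 20 100 0 0 0 0.035 34; 28 140 -5 0 0 0.049 34; 35 170 -10 0 0 0.049 34; 39 190 -13 0 0 0.049 34; 41 201 -13 0 0 0.049 34; 41 201 -13 0 0 0.049 34; 41 201 -13 0 0 0.049 34")

```text
time_s: 24.02
ee_pos: [0.5513, 0.0783, 0.1379]
tool_rot: [[0.983, -0.182, -0.0], [-0.182, -0.983, -0.0], [-0.0, 0.0, -1.0]]
contact_force: [-0.1, 0.0, -0.7]
finger_gap: 0.0383
```

play_rows(deltas="0.5 0 -0.3 0 0 0 34; 1.2 4 -0.3 0 0 0 34; 1.9 8 -0.3 0 0 0 34; 2.6 12 -0.3 0 0 0 34; 3.2 15 -0.3 0 0 0 34; 3.8 18 -0.3 0 0 0 34; 4.3 21 -0.3 0 0 0 34; 4.8 24 -0.3 0 0 0 34; 4.8 24 -0.3 0 0 0 34")

```text
time_s: 25.15
ee_pos: [0.5563, 0.1033, 0.1375]
tool_rot: [[0.984, -0.181, 0.0], [-0.181, -0.984, -0.0], [0.0, -0.0, -1.0]]
contact_force: [-1.0, -0.0, -1.0]
finger_gap: 0.0383
```

play_rows(deltas="0.7 4 0 0 0 0 34; 1.4 8 0 0 0 0 34; 2.2 12 0 0 0 0 34; 2.9 16 0 0 0 0 34; 2.9 16 0 0 0 0 34")

```text
time_s: 25.78
ee_pos: [0.5592, 0.1196, 0.1377]
tool_rot: [[0.983, -0.181, 0.0], [-0.181, -0.983, 0.001], [0.0, -0.001, -1.0]]
contact_force: [-0.4, 2.0, 2.2]
finger_gap: 0.0379
```

play_rows(deltas="0.5 3 0 0 0 0 34; 1 6 0 0 0 0 34; 1.6 9 0 0 0 0 34; 2.2 12 0 0 0 0 34; 2.5 14 0 0 0 0 34; 2.5 14 0 0 0 0 34")

```text
time_s: 26.52
ee_pos: [0.5616, 0.1335, 0.1375]
tool_rot: [[0.983, -0.181, 0.0], [-0.181, -0.983, 0.001], [-0.0, -0.001, -1.0]]
contact_force: [-1.3, 0.0, 0.8]
finger_gap: 0.0377
```

play_rows(deltas="0.2 1 0 0 0 0 34; 0.4 2 0 0 0 0 34; 0.5 3 0 0 0 0 34; 0.5 3 0 0 0 0 34")

```text
time_s: 27.02
ee_pos: [0.5622, 0.1361, 0.1376]
tool_rot: [[0.983, -0.181, 0.0], [-0.181, -0.983, 0.0], [0.0, -0.0, -1.0]]
contact_force: [-1.8, 0.2, 1.5]
finger_gap: 0.038
```

play_rows(deltas="0.2 1 0 0 0 0 34; 0.4 2 0 0 0 0 34; 0.4 2 0 0 0 0 34")

```text
time_s: 27.4
ee_pos: [0.5624, 0.1375, 0.1375]
tool_rot: [[0.984, -0.181, -0.0], [-0.181, -0.984, -0.001], [-0.0, 0.001, -1.0]]
contact_force: [-3.1, -4.0, 1.5]
finger_gap: 0.038
```

play_rows(deltas="0.2 1 0 0 0 0 34; 0.4 2 0 0 0 0 34; 0.4 2 0 0 0 0 34")

```text
time_s: 27.78
ee_pos: [0.5627, 0.1391, 0.1375]
tool_rot: [[0.984, -0.181, -0.001], [-0.181, -0.984, -0.002], [-0.0, 0.002, -1.0]]
contact_force: [-2.2, -4.8, 1.1]
finger_gap: 0.0379
```

play_rows(deltas="0.2 1 0 0 0 0 34; 0.4 2 0 0 0 0 34; 0.4 2 0 0 0 0 34")

```text
time_s: 28.15
ee_pos: [0.5631, 0.1407, 0.1375]
tool_rot: [[0.984, -0.181, -0.001], [-0.181, -0.984, -0.002], [-0.001, 0.002, -1.0]]
contact_force: [-2.0, -6.7, 2.3]
finger_gap: 0.0378
```

play_rows(deltas="0.2 1 0 0 0 0 34; 0.4 2 0 0 0 0 34; 0.4 2 0 0 0 0 34")

```text
time_s: 28.52
ee_pos: [0.5634, 0.1423, 0.1375]
tool_rot: [[0.984, -0.18, -0.001], [-0.18, -0.984, -0.003], [-0.001, 0.003, -1.0]]
contact_force: [-1.2, -8.9, 2.8]
finger_gap: 0.038
```

play_rows(deltas="0.2 1 0 0 0 0 34; 0.2 1 0 0 0 0 34")

```text
time_s: 28.78
ee_pos: [0.5635, 0.1431, 0.1375]
tool_rot: [[0.984, -0.18, -0.001], [-0.18, -0.984, -0.003], [-0.001, 0.003, -1.0]]
contact_force: [-1.4, -9.0, 2.1]
finger_gap: 0.0382
```

play_rows(deltas="0.2 1 0 0 0 0 34; 0.2 1 0 0 0 0 34")

```text
time_s: 29.02
ee_pos: [0.5637, 0.1439, 0.1375]
tool_rot: [[0.984, -0.18, -0.002], [-0.18, -0.984, -0.004], [-0.001, 0.004, -1.0]]
contact_force: [-2.3, -8.7, 1.8]
finger_gap: 0.0379
```

play_rows(deltas="0.2 1 0 0 0 0 34; 0.2 1 0 0 0 0 34")

```text
time_s: 29.28
ee_pos: [0.5638, 0.1448, 0.1374]
tool_rot: [[0.984, -0.18, -0.002], [-0.18, -0.984, -0.004], [-0.001, 0.004, -1.0]]
contact_force: [-1.7, -9.5, 2.3]
finger_gap: 0.0382
```

play_rows(deltas="0.1 0.7 0 0 0 0 34; 0.1 0.7 0 0 0 0 34")

```text
time_s: 29.52
ee_pos: [0.5639, 0.1452, 0.1374]
tool_rot: [[0.984, -0.18, -0.002], [-0.18, -0.984, -0.004], [-0.001, 0.005, -1.0]]
contact_force: [-2.5, -10.8, 2.1]
finger_gap: 0.0382
```

play_rows(deltas="0.1 0.7 0 0 0 0 34; 0.1 0.7 0 0 0 0 34")

```text
time_s: 29.78
ee_pos: [0.564, 0.1458, 0.1374]
tool_rot: [[0.984, -0.18, -0.002], [-0.18, -0.984, -0.005], [-0.001, 0.005, -1.0]]
contact_force: [-1.7, -10.7, 2.1]
finger_gap: 0.0378
```

play_rows(deltas="0.1 0.7 0 0 0 0 34; 0.1 0.7 0 0 0 0 34")

```text
time_s: 30.02
ee_pos: [0.5642, 0.1464, 0.1374]
tool_rot: [[0.984, -0.18, -0.002], [-0.18, -0.984, -0.005], [-0.001, 0.005, -1.0]]
contact_force: [-1.5, -11.0, 2.4]
finger_gap: 0.0379
```

play_rows(deltas="0.1 0.6 0 0 0 0 34; 0.1 0.6 0 0 0 0 34")

```text
time_s: 30.28
ee_pos: [0.5642, 0.1468, 0.1374]
tool_rot: [[0.984, -0.18, -0.002], [-0.18, -0.984, -0.005], [-0.001, 0.005, -1.0]]
contact_force: [-2.1, -12.8, 3.0]
finger_gap: 0.0379
```

```bash
python3 - <<'E'
from h import *
o=robot.observe(); print(o['ee_pos'].round(4),o['contact_force'].round(2),o['moment'].round(3))
t=shot('top');s=shot('side')
im=np.zeros((600,800,3),np.uint8); im[:,:400]=cv2.resize(s['frame'][115:175,285:325],(400,600),interpolation=2)
im[:300,404:]=cv2.resize(t['frame'][175:215,230:283],(396,300),interpolation=2)
cv2.imwrite('pics/l5.png',im)
E
```

```text
[0.5642 0.1468 0.1374] [ -2.14 -12.79   3.02] [-1.703  0.268 -0.036]
```

View pics/l5.png

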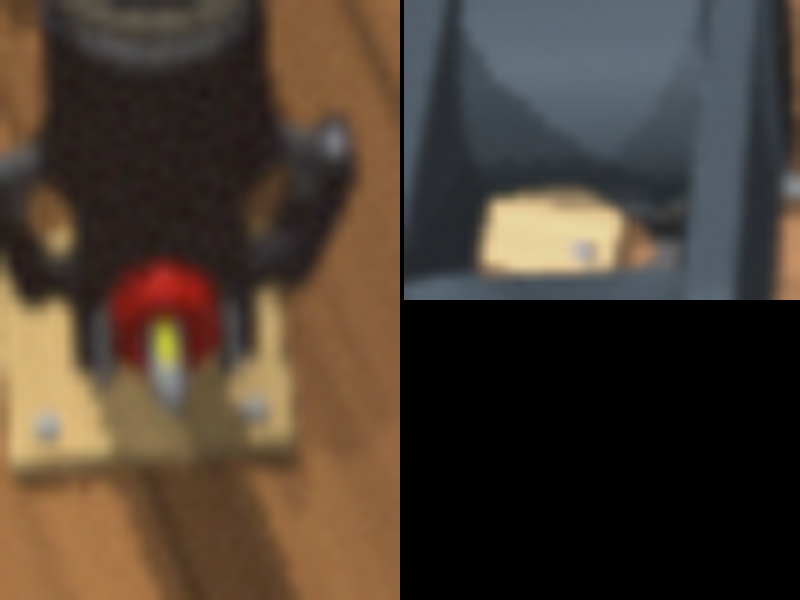

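play_rows(deltas="0.1 0.5 0 0 0 0 34; 0.1 0.5 0 0 0 0 34")

```text
time_s: 30.62
ee_pos: [0.5643, 0.1472, 0.1374]
tool_rot: [[0.984, -0.18, -0.002], [-0.18, -0.984, -0.005], [-0.001, 0.005, -1.0]]
contact_force: [-2.4, -11.6, 2.2]
finger_gap: 0.0381
```

play_rows(deltas="0.1 0.5 0 0 0 0 34; 0.1 0.5 0 0 0 0 34")

```text
time_s: 30.88
ee_pos: [0.5643, 0.1475, 0.1374]
tool_rot: [[0.984, -0.18, -0.002], [-0.18, -0.984, -0.006], [-0.001, 0.006, -1.0]]
contact_force: [-2.7, -12.9, 2.3]
finger_gap: 0.0381
```

play_rows(deltas="0.1 0.5 0 0 0 0 34; 0.1 0.5 0 0 0 0 34")

```text
time_s: 31.12
ee_pos: [0.5644, 0.1475, 0.1374]
tool_rot: [[0.984, -0.18, -0.003], [-0.18, -0.984, -0.006], [-0.001, 0.007, -1.0]]
contact_force: [-3.2, -14.9, 3.5]
finger_gap: 0.0383
```

The position no longer advances while the force rises, so this is the hard stop. I'll back off to test whether the catch holds.

play_rows(deltas="-0.3 -1.5 0 0 0 0 34; -0.5 -3 0 0 0 0 34; -0.5 -3 0 0 0 0 34")

```text
time_s: 31.5
ee_pos: [0.5642, 0.1465, 0.1375]
tool_rot: [[0.984, -0.181, -0.001], [-0.181, -0.984, -0.003], [-0.001, 0.003, -1.0]]
contact_force: [-1.3, -8.1, 1.5]
finger_gap: 0.0382
```

play_rows(deltas="-0.2 -1 0 0 0 0 34; -0.4 -2 0 0 0 0 34; -0.4 -2 0 0 0 0 34")

```text
time_s: 31.88
ee_pos: [0.5639, 0.145, 0.1375]
tool_rot: [[0.984, -0.181, -0.001], [-0.181, -0.984, -0.002], [-0.0, 0.002, -1.0]]
contact_force: [-1.9, -6.0, 1.0]
finger_gap: 0.0379
```

play_rows(deltas="-0.2 -1 0 0 0 0 34; -0.3 -1.5 0 0 0 0 34; -0.3 -1.5 0 0 0 0 34")

```text
time_s: 32.25
ee_pos: [0.5636, 0.1438, 0.1375]
tool_rot: [[0.984, -0.181, -0.001], [-0.181, -0.984, -0.001], [-0.0, 0.001, -1.0]]
contact_force: [-1.5, -5.1, 1.8]
finger_gap: 0.0378
```

play_rows(deltas="-0.1 -0.8 0 0 0 0 34; -0.3 -1.5 0 0 0 0 34; -0.3 -1.5 0 0 0 0 34")

```text
time_s: 32.62
ee_pos: [0.5636, 0.1433, 0.1375]
tool_rot: [[0.983, -0.181, 0.0], [-0.181, -0.983, 0.0], [0.0, -0.0, -1.0]]
contact_force: [-1.3, -2.6, 1.4]
finger_gap: 0.0381
```

play_rows(deltas="-0.1 -0.7 0 0 0 0 34; -0.1 -0.7 0 0 0 0 34; -0.1 -0.7 0 0 0 0 34")

```text
time_s: 33.0
ee_pos: [0.5635, 0.1431, 0.1375]
tool_rot: [[0.983, -0.181, 0.0], [-0.181, -0.983, 0.001], [0.0, -0.001, -1.0]]
contact_force: [-0.2, 0.7, 0.4]
finger_gap: 0.0381
```

The position stalled and the axial force passed zero, so the catch is carrying the spring load. I'll let go and retreat.

play_rows(deltas="0 0 0 0 0 0 45; 0 0 0 0 0 0 52; 0 0 0 0 0 0 55; 0 0 0 0 0 0 55; 0 -1 8 0 0 0 55; 0 -1 30 0 0 0 55; 0 -3 70 0 0 0 55; -5 -30 95 0 0 0 60; -12 -80 95 0 0 0 70; -22 -135 95 0 0 0 70")

```text
time_s: 34.25
ee_pos: [0.5418, 0.0066, 0.2338]
tool_rot: [[0.984, -0.179, 0.003], [-0.179, -0.984, -0.001], [0.003, 0.0, -1.0]]
contact_force: [-0.2, -0.6, -0.2]
finger_gap: 0.0699
```

play_rows(deltas="-15 -50 0 0 0 0 70; -35 -110 0 0 0 0 70; -55 -165 0 0 0 0 70; -70 -220 0 0 0 0 70; -80 -260 0 0 0 0 70; -80 -270 0 0 0 0 70; -80 -270 0 0 0 0 70; -80 -270 0 0 0 0 70")

```text
time_s: 35.25
ee_pos: [0.4615, -0.261, 0.2325]
tool_rot: [[0.984, -0.18, -0.0], [-0.18, -0.984, 0.001], [-0.001, -0.001, -1.0]]
contact_force: [0.0, -0.1, 0.1]
finger_gap: 0.0703
```

```bash
python3 - <<'E'
from h import *
o=robot.observe(); print(o['ee_pos'].round(4),o['contact_force'].round(2))
t=shot('top');s=shot('side')
im=np.zeros((600,800,3),np.uint8); im[:,:400]=cv2.resize(s['frame'][115:175,285:325],(400,600),interpolation=2)
im[:300,404:]=cv2.resize(t['frame'][175:215,230:283],(396,300),interpolation=2)
im[304:,404:]=cv2.resize(t['frame'],(396,296))
cv2.imwrite('pics/l6.png',im)
E
```

```text
[ 0.4615 -0.261   0.2325] [ 0.02 -0.1   0.07]
```

View pics/l6.png

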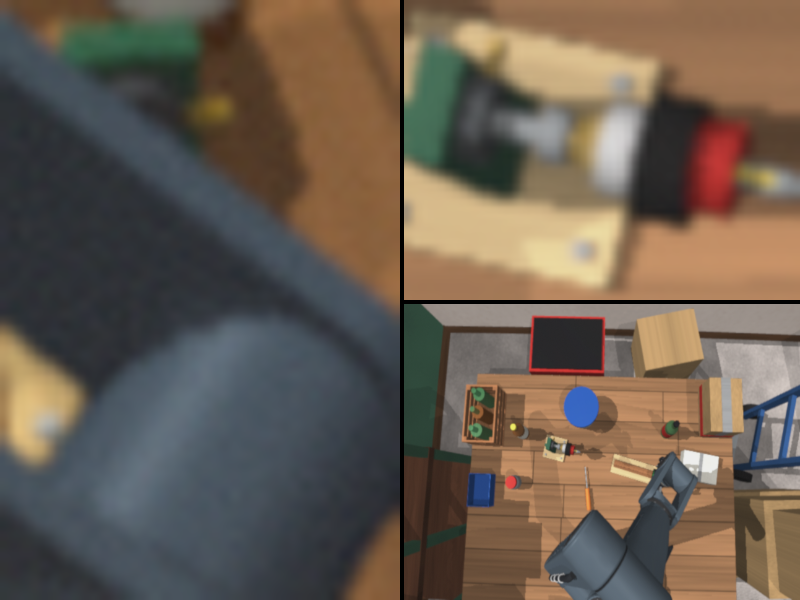

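The top crop shows spacer, wheel and cap face to face from (600,150) to (740,165), with the catch starting right at the cap's outer face. The bystanders are in place, so I'll hand in.

```bash
python3 -c "
from station import robot
print(robot.hand_in())"
```

```text
the job is handed in; nothing more can be done
None
```

The trolley wheel is refitted and I have handed the job in; no verdict is reported. I threaded on the spacer, then the blue-hub wheel, then the red cap. I pressed the cap in to the hard stop, which I felt about 10 mm past first contact, with about 15 N shown at the wrist.

**Lock:** I did not feel a distinct click while pressing in. When I backed off, the cap stalled about 4 mm short of the hard stop, where the catch should hold it. The axial force there passed through zero, which means the catch was carrying the spring load before I let go. I could not read the spring and catch forces directly.

**After release:** The top view shows spacer, wheel and cap face to face, with the yellow catch right at the cap's outer face. The gripper is clear and the tool force reads near zero. The bystanders look unmoved. The arm blocked the side view in that last picture and partly covers the rack in the top view. The old wheel's place was therefore not re-checked, though nothing was felt touching it.

The job took about 35 s of the 72 s allowed, and I viewed 9 pictures.

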